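# Set the sprung board holder open at its loading stop

### The arm

A 6-joint arm with a two-finger parallel gripper is mounted at the origin on the work surface. World frame = base frame: x ahead of the robot, y to its left, z up, the work surface at z = 0. Lengths are in m, angles in degrees, forces in N, time in s.
With the tool pointing down it reaches from about 0.375 to 0.9 m from the base axis. Payload 3.1 kg.
Tool frame: the origin (TCP) lies on the centre line of the jaws, within the pads' length; the fingertips stand 8 mm ahead of it and the grasp point (between the pads) lies 11 mm behind it; y points along the fingers, x is the direction in which the jaws open and shut, and the axes are right-handed (so a half turn about y gives the same grasp; the last joint's range is limited). The gripper opens to 87 mm and grips with 3 to 60 N. Pads are 19 mm wide; open, the fingers measure 117 mm over their backs; the gripper's body (75 mm by 190 mm) begins 51 mm behind the grasp point.
Start: joints at [62.195, 30.224, 82.088, -0, 67.689, -10.227], TCP at [0.189, 0.596, 0.198] pointing down, gripper open.
Joint ranges: [-176.69, 176.69], [-43.24, 126.21], [12.49, 139.97], [-82, 262], [0, 151.66], [-163.58, 163.58]. Speed limits (degrees/s): [159.86, 159.86, 180, 180, 180, 180].

### API

Orientations are given as a 3x3 rotation matrix whose columns are the frame's x, y, z axes.
In Python, from rig import read_state, imaging, job, spotter gives the robot as it stands.
- The arm moves only by the tool apply_moves, never from a script. Its argument "steps" is a list of rows, each an object of numbers: "x", "y", "z": the shift along the world's x, y, z in mm; "spin": the turn about the world's z in rad. In form: [{"x": .., "y": .., "z": .., "spin": ..}, ...]. A call has 1 to 12 rows; each row shifts and turns the pose as measured when the row begins; what a row does not reach is not made up. A row lasts 1/10 s, in which the tool goes at most 50 mm and 8.59 degrees, less where a joint would pass 70% of its speed; a pose out of reach is approached as far as the arm can. A call is refused whole if a number of a shift passes 50 or a number of a turn 0.15, either way. A call with a gripper value outside its range is refused whole. "grip" is the finger opening in mm, from 0 to 87, set as the call begins (left out, the last holds). The fingers move at their own pace and stop on an object; the grip force is fixed at half the most. Time passes only in rows, so rows that do not move let the fingers close. It gives the time, the measured TCP pose, the force and the opening at its end, in the units of the state.
- read_state(): the state, without advancing time (a new reading comes with each control period).
- imaging.capture(name): name is "scene" or "top" or "wrist"; returns the picture (400x640x3 uint8, red, green, blue); there is no depth.
- imaging.camera_params(name): a dict with "fov_y" (degrees; the focal length in pixels is half the picture's height over the tangent of half this angle, whatever the lens; pixels are square), "cx", "cy" (the principal point, pixels), "R" (3x3) and "t" (3): a world point X has camera coordinates R X + t. Camera axes: x right, y down, z forward; pixel columns grow to the right and rows downward; lengths in m; the calibration is good to about 2 mm. A picture is of the moment at which its call begins: read the wrist's pose just before it. camera_params takes no time and is no camera call; for the wrist camera it gives the pose at the moment of the call.
- job.hand_in(): hands the job in, once; it reports no verdict.
Trained networks look in the newest picture that a camera, given by its name, has taken for a name from the list of things; names that differ only in an ending like _2 or _b are one class to them, and where a whole thing is asked for, a point or a joint stands for the part that bears it (a point fixed in the world has none). Each returns a list of dicts, best first, with "score" (0 to 1); they miss things now and then, are a little off and sometimes report something else, mostly with a low value. They report only what shows in the picture. A call takes as long as a camera call.
- spotter.cut_out(name, camera): "mask" (400x640 bool, what is visible of it) and "rect" ([left, top, width, height] in pixels, round what is visible of it).
The state is a dict: "time_s": time; "joint_positions": joint angles; "qvel": joint speeds; "tau": joint torques, N m; "position": TCP position; "tcp_rot": TCP orientation; "force": force on the tool from outside, world axes, zero at the start; "moment": the same for the moment, N m; "opening": opening from 0.0 (shut) to 1.0 (fully open).
Only numpy, scipy, OpenCV 4.12 (cv2) and the standard library are available. Lean on these libraries where they do the work, as an engineer would, in place of code of your own. Each camera call takes 0.05 s, during which the arm holds its last target.

### The job

Set the board holder to its loading gap: with the fingertips push its orange pad away from the fence until the slide is well past the red-knobbed stop pin and the pin has dropped behind the tooth, then let the slide spring back so that it stays latched on the pin at mid travel, and leave it untouched. Only push on the pad's face: do not grip the pad or press its steel holder, and do not pull up the stop pin. Leave the circuit modules and the other loose things where they are.

Things in the scene. Friction and masses are not known exactly. Their poses are not given: they have to be found in the camera images.
- jig: board holder screwed to the bench: aluminium plate 300 x 130 x 12 mm with a sprung blue slide. Origin on the bench; plate from x = -110 to 190, y = -65 to 65 mm in its frame; x = opening (push) direction, z up. Black fence 42 mm high at x = -75 to -60; grey spring housing 42 mm high at x = 110 to 185; stop pin at x = 35, y = 48 in a dark bracket 52 mm high.
- slide (a joint): slide travel along the jig's +x, m: 0 = jaw shut on the fence (start), 0.070 = end. A spring pushes it back, about 4 N at 0, 8 N at 0.070. Its ramped tooth lifts the stop pin from 0.015 on and is past it at 0.041, where the pin drops behind it; let go from 0.048 to 0.070, it springs back and rests on the pin at 0.040. Let go before 0.034 it runs back to 0, in between it may hang half latched.
- pad_face (a point): centre of the face of the orange push pad (collider slide_c5) that looks to the jig's -x (fence side); moves with the slide. Face 60 mm wide (jig y), 42 mm high, from 35 to 77 mm above the bench, this point at 56 mm. Pad and holder are 17 mm thick. The slide's flat top before it is 36 mm above the bench; fence to pad face: 65 mm free with the slide shut, 105 mm latched.
- holder_back (a point): centre of the back (+x) face of the dark steel holder (colliders slide_c6 to c8), 17 mm behind pad_face, 54 mm above the bench; the holder covers the back and the two sides of the orange pad (68 mm wide over all, up to 72 mm above the bench) and is not to be pressed or gripped
- stop_pin (a joint): height of the spring-loaded stop pin in m: 0 = down, about 0.009 = riding on top of the tooth, 0.020 = pulled fully up
- pin_top (a point): centre of the top of the stop pin's red knob (18 mm across), 72 mm above the bench with the pin down
- module_a: first loose blue circuit module, 62 x 38 mm, 13 mm high; origin at the centre of its underside; a bystander, to be left where it is
- module_b: second loose green circuit module, 62 x 38 mm, 13 mm high; origin at the centre of its underside; a bystander, to be left where it is
- flux_bottle: small flux bottle, 34 mm across, 75 mm high, with a red cap; origin at the centre of its underside; a bystander, to be left where it is
- driver: screwdriver, 160 mm long, lying along its x axis; origin at the underside, at mid length, handle to -x; a bystander, to be left where it is
- solder_reel: reel of solder, 60 mm across, 42 mm high; origin at the centre of its underside; a bystander, to be left where it is
- tin: open tin, 64 mm across, 70 mm high; origin at the centre of its underside; a bystander, to be left where it is
- mug: white mug, 80 mm across, 90 mm high, handle on its +y side; origin at the centre of its underside; a bystander, to be left where it is

How it is judged (in metres and radians):
On the way, in this order (a step that is already met when the one before it is completed fails the run):
1. the slide is pushed by its orange pad past the stop pin and the pin has dropped behind the tooth (value of joint slide above 0.0415 m and value of joint stop_pin below 0.003 m and contact force between the fingers and slide_c5 above 1 N), for 0.05 s.
2. the slide has come back onto the pin and the pad is let go (value of joint slide between 0.036 and 0.044 m and value of joint stop_pin below 0.003 m and contact force between the fingers and slide_c5 below 0.1 N), for 0.2 s.
At the end, for the whole second after the job is handed in: the slide rests still at 40 mm of travel (36 to 44 mm) with the stop pin down (within 3 mm), the robot touching nothing, and every loose thing within 15 mm of where it stood (value of joint slide between 0.036 and 0.044 m and value of joint stop_pin below 0.003 m and velocity of joint slide between -0.003 and 0.003 m/s and distance of each of module_a, module_b, flux_bottle, driver, solder_reel, tin, mug from where it was at the start of the episode below 0.015 m).
It fails at once if the pad's steel holder is pressed or gripped (over 3 N) (contact force between the fingers and slide_c6 above 3 N or contact force between the fingers and slide_c7 above 3 N or contact force between the fingers and slide_c8 above 3 N).
It fails at once if the stop pin is pulled up (over 14 mm) (value of joint stop_pin above 0.014 m).
It fails at once if a loose bystander is moved by more than 15 mm or lifted (distance of any of module_a, module_b, flux_bottle, driver, solder_reel, tin, mug from where it was at the start of the episode above 0.015 m).
It also fails if it takes over 35 s, if anything falls off the work surface, if the arm or the gripper's body presses on something with over 40 N, if the wrist force passes 120 N, or if a joint passes its speed limit or range.

## Working session

There is one attempt and no reset: what is moved stays moved. The work goes in short steps, Python scripts to look and compute and a tool call to move; the robot and the scene stay as the last step left them, time stands still between calls to the robot, and variables do not carry over. Pictures are saved under pics/ and viewed, and the job is handed in when it is done.

Besides the shell and the picture viewer there is one more tool, called after "Emit:" as name([rows], argument=value, ...), one row to a line, values as JSON. apply_moves: Moves the arm, as the interface text tells. Its arguments: {"type":"object","properties":{"steps":{"type":"array"},"grip":{"type":"number"}},"required":["steps"]}

```bash
mkdir -p pics
python3 - <<'E'
from rig import read_state, imaging, job, spotter
import cv2,numpy as np
s=read_state(); print(s['time_s'],s['position'],np.round(s['tcp_rot'],3),s['opening'],s['force'])
for n in ['scene','top','wrist']:
    p=imaging.capture(n); cv2.imwrite(f'pics/{n}0.png',p[:,:,::-1]); 
    print(n,imaging.camera_params(n))
E
```

```text
0.0 [0.18835451 0.59510588 0.19697634] [[ 0.302 -0.001 -0.953]
 [ 0.953 -0.002  0.302]
 [-0.002 -1.     0.   ]] 1.0003639422922677 [-0.51073364  0.14543957 -0.36096842]
scene {'fov_y': 53.511084513551495, 'cx': 322.35597041974194, 'cy': 208.02301589909183, 'R': array([[ 0.15691456,  0.98760256,  0.00435908],
       [ 0.72944644, -0.11291981, -0.67465325],
       [-0.66579706,  0.10904263, -0.73812193]]), 't': array([-0.10903677, -0.32978706,  1.4386278 ])}
top {'fov_y': 52.81873532710677, 'cx': 319.53169103014, 'cy': 200.42299833935374, 'R': array([[ 0.01957998, -0.99971619,  0.01357049],
       [-0.99826294, -0.02030228, -0.05530756],
       [ 0.05556738, -0.012464  , -0.99837714]]), 't': array([-0.0150134 ,  0.52678585,  1.20187245])}
wrist {'fov_y': 63.00423488128895, 'cx': 316.5473702068164, 'cy': 203.15868732722734, 'R': array([[ 0.30251068,  0.95314438, -0.00175529],
       [ 0.91458532, -0.28975324,  0.28209351],
       [ 0.26836724, -0.08694166, -0.95938531]]), 't': array([-0.62285868, -0.03465066,  0.39132649])}
```

View pics/scene0.png

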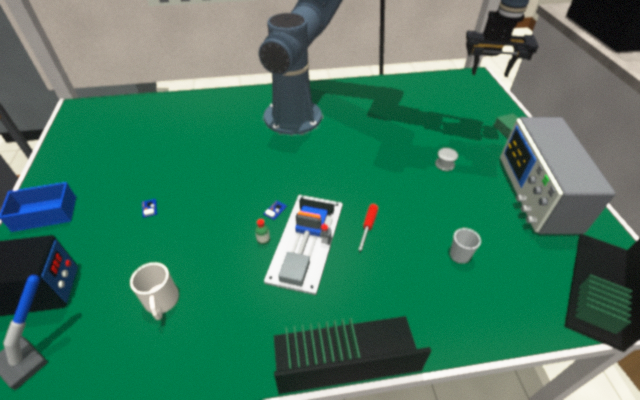

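View pics/top0.png

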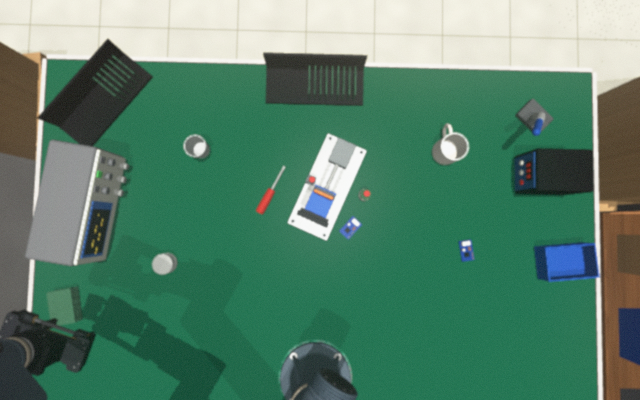

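View pics/wrist0.png

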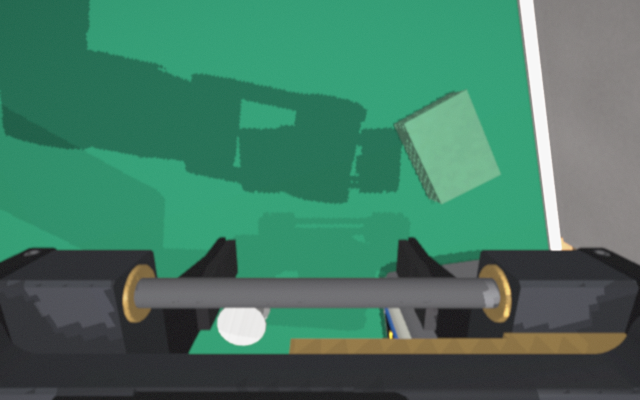

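Run:
```python
from rig import read_state, imaging, job, spotter
import cv2,numpy as np
p=imaging.capture('top')
c=p[125:250,250:390,::-1]; cv2.imwrite('pics/topc.png',cv2.resize(c,None,fx=5,fy=4.8,interpolation=cv2.INTER_CUBIC))
for n in ['jig','pad_face','stop_pin']:
    for r in spotter.cut_out(n,'top')[:2]:
        print(n,r['score'],r['rect']); m=r['mask'].astype('uint8')
        ct=max(cv2.findContours(m,0,2)[0],key=cv2.contourArea); print(cv2.boxPoints(cv2.minAreaRect(ct)))
```

```text
jig 0.93 [288.8, 135.8, 75.6, 102.6]
[[286.80136 222.30061]
 [327.51413 132.45174]
 [366.46896 150.10313]
 [325.7562  239.95201]]
jig 0.42 [459.1, 239.7, 15.1, 21.6]
[[460. 241.]
 [473. 241.]
 [473. 260.]
 [460. 260.]]
pad_face 0.98 [303.8, 165.3, 35.5, 57.6]
[[297.5519  213.31451]
 [312.9644  158.27002]
 [342.93472 166.66171]
 [327.52225 221.7062 ]]
```

View pics/topc.png

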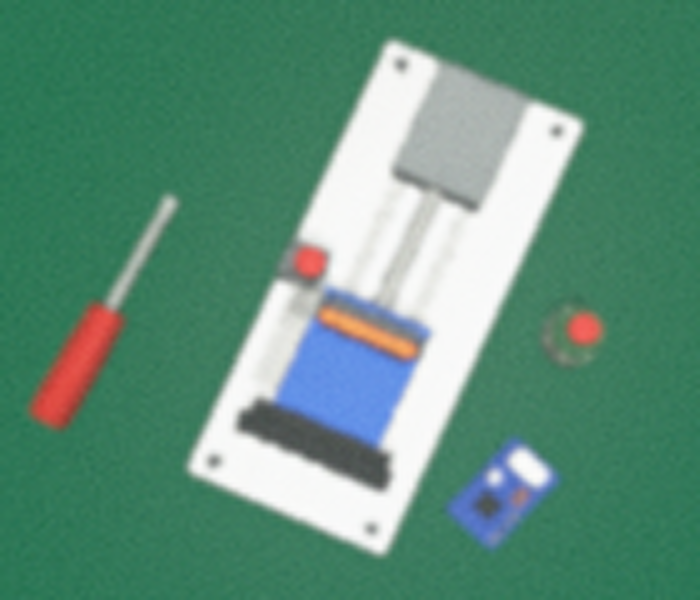

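```bash
cat > h.py <<'E'
import numpy as np
from rig import imaging
def ray(n,uv,z,c=None):
    c=c or imaging.camera_params(n); f=200/np.tan(np.radians(c['fov_y']/2))
    d=np.array([(uv[0]-c['cx'])/f,(uv[1]-c['cy'])/f,1]); R=c['R'];o=-R.T@c['t'];d=R.T@d
    return o+d*(z-o[2])/d[2]
def proj(n,X,c=None):
    c=c or imaging.camera_params(n); f=200/np.tan(np.radians(c['fov_y']/2))
    q=c['R']@X+c['t']; return np.array([c['cx']+f*q[0]/q[2],c['cy']+f*q[1]/q[2]])
E
python3 - <<'E'
from h import *
t=lambda u,v:(250+u/5-.4,125+v/4.8-.4)
A=np.array([ray('top',t(*q),.012)[:2] for q in [(390,40),(582,122),(386,555),(188,467)]])
L=np.array([[.19,.065],[.19,-.065],[-.11,-.065],[-.11,.065]])
print(A, np.linalg.norm(A-np.roll(A,1,0),axis=1))
a=A-A.mean(0);l=L-L.mean(0)
th=np.arctan2((l[:,0]*a[:,1]-l[:,1]*a[:,0]).sum(),(l*a).sum())
R=np.array([[np.cos(th),-np.sin(th)],[np.sin(th),np.cos(th)]]); o=A.mean(0)-R@L.mean(0)
print('yaw',np.degrees(th),'o',o,'res',A-(L@R.T+o))
for nm,x,y,z in [('pad',.005,0,.056),('pin',.035,.048,.072),('start',-.027,0,.05)]:
    w=R@[x,y]+o; print(nm,w,proj('top',np.r_[w,z]),proj('scene',np.r_[w,z]))
for q,z in [((368,335),.077),((310,262),.072)]:
    w=ray('top',t(*q),z)[:2]; print(q,'jig frame',R.T@(w-o))
for q,z in [((585,328),.075)]: print(ray('top',t(*q),z))
E
```

```text
[[ 0.73419892 -0.02514392]
 [ 0.68413125 -0.14338142]
 [ 0.40754361 -0.02876878]
 [ 0.46032764  0.09167606]] [0.29774551 0.12840124 0.29939403 0.13150328]
yaw -22.88428049993516 o [ 0.53469867 -0.01084967] res [[-0.00082188 -0.00029271]
 [-0.0003363   0.00123776]
 [-0.0005363  -0.00081095]
 [ 0.00169448 -0.0001341 ]]
pad [ 0.53930513 -0.01279402] [322.64664115 195.48513476] [308.27483274 218.45716148]
pin [0.58560971 0.01976186] [311.79559793 178.874134  ] [323.42336987 226.54195145]
start [ 5.09823783e-01 -3.50146516e-04] [318.1659821  205.57172969] [311.46392634 211.16335893]
(368, 335) jig frame [ 0.00703816 -0.00034146]
(310, 262) jig frame [0.03395122 0.04814968]
[ 0.54796451 -0.13878132  0.075     ]
```

Emit:
apply_moves([
  {"x": 10,"y": -18,"z": 0,"spin": -0.03},
  {"x": 20,"y": -36,"z": 0,"spin": -0.03},
  {"x": 23,"y": -42,"z": 0,"spin": -0.03},
  {"x": 23,"y": -42,"z": 0,"spin": 0},
  {"x": 23,"y": -42,"z": 0,"spin": 0},
  {"x": 23,"y": -42,"z": 0,"spin": 0},
  {"x": 23,"y": -42,"z": 0,"spin": 0},
  {"x": 23,"y": -42,"z": 0,"spin": 0},
  {"x": 23,"y": -42,"z": 0,"spin": 0},
  {"x": 23,"y": -42,"z": 0,"spin": 0},
  {"x": 15,"y": -30,"z": 0,"spin": 0},
  {"x": 0,"y": 0,"z": 0,"spin": 0},
], grip=0)

```text
time_s: 1.55
position: [0.4261, 0.1625, 0.2]
tcp_rot: [[0.384, 0.012, -0.923], [0.923, 0.006, 0.385], [0.011, -1.0, -0.009]]
force: [0.1, 1.1, 0.3]
opening: 0.034
```

Emit:
apply_moves([
  {"x": 18,"y": -34,"z": 0,"spin": 0},
  {"x": 22,"y": -42,"z": 0,"spin": 0},
  {"x": 22,"y": -42,"z": 0,"spin": 0},
  {"x": 15,"y": -30,"z": 0,"spin": 0},
  {"x": 0,"y": 0,"z": 0,"spin": 0},
  {"x": 0,"y": 0,"z": 0,"spin": 0},
])

```text
time_s: 2.15
position: [0.5046, 0.0124, 0.2006]
tcp_rot: [[0.383, 0.013, -0.924], [0.924, 0.009, 0.383], [0.014, -1.0, -0.008]]
force: [-0.5, -0.1, 0.1]
opening: 0.009
```

Now to (0.510, 0.000), partway down, then check by camera.

Emit:
apply_moves([
  {"x": 5,"y": -12,"z": -10,"spin": 0},
  {"x": 0,"y": 0,"z": -30,"spin": 0},
  {"x": 0,"y": 0,"z": -30,"spin": 0},
  {"x": 0,"y": 0,"z": -20,"spin": 0},
  {"x": 0,"y": 0,"z": 0,"spin": 0},
  {"x": 0,"y": 0,"z": 0,"spin": 0},
])

```text
time_s: 2.75
position: [0.5078, 0.0053, 0.1068]
tcp_rot: [[0.374, 0.013, -0.927], [0.927, 0.01, 0.374], [0.014, -1.0, -0.008]]
force: [-0.3, -0.4, -0.0]
opening: 0.002
```

Run:
```python
from h import *
import cv2
from rig import read_state
s=read_state();P=s['position'];print(P)
tip=P+.008*np.array(s['tcp_rot'])[:,1]; print(tip, proj('scene',tip),proj('wrist',tip))
c=imaging.camera_params('wrist')
p=imaging.capture('wrist')[:,:,::-1]; cv2.imwrite('pics/w1.png',p)
th=np.radians(-22.88);R=np.array([[np.cos(th),-np.sin(th)],[np.sin(th),np.cos(th)]]);o=np.array([.5347,-.01085])
for x,y,z in [(.005,.03,.077),(.005,-.03,.077),(.035,.048,.072),(-.06,0,.042),(.19,.065,.012),(.19,-.065,.012)]:
    print((x,y,z),proj('wrist',np.r_[R@[x,y]+o,z],c))
q=imaging.capture('scene')[150:310,240:400,::-1]; cv2.imwrite('pics/s1.png',cv2.resize(q,(600,600),interpolation=cv2.INTER_CUBIC))
```

```text
[0.50784066 0.00525671 0.10684612]
[0.50794564 0.00533577 0.0988472 ] [313.23701485 197.77507619] [318.32825129 232.0853674 ]
(0.005, 0.03, 0.077) [351.50726849 266.70642864]
(0.005, -0.03, 0.077) [269.86939513 266.10026953]
(0.035, 0.048, 0.072) [372.01622222 298.48860407]
(-0.06, 0, 0.042) [311.78673316 169.98133118]
(0.19, 0.065, 0.012) [368.60959589 390.89385529]
(0.19, -0.065, 0.012) [249.33494043 390.82469873]
```

View pics/w1.png

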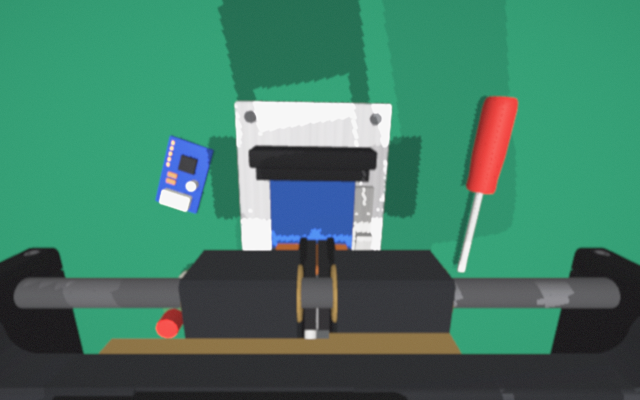

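View pics/s1.png

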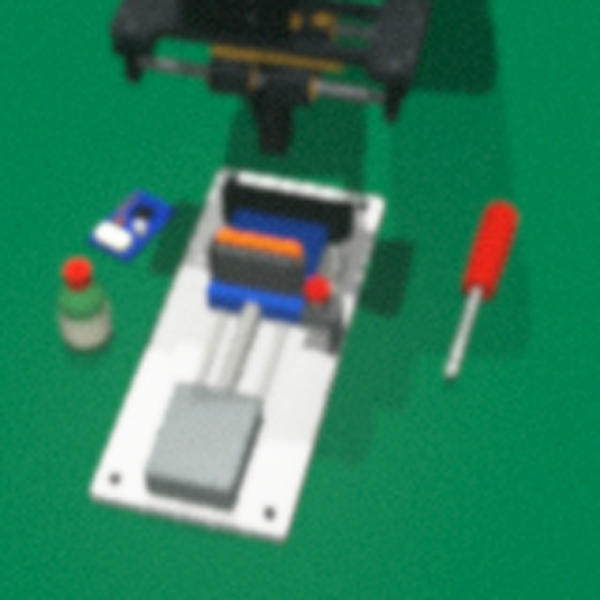

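Emit:
apply_moves([
  {"x": 0,"y": -4,"z": -15,"spin": -0.01},
  {"x": 0,"y": -1,"z": -20,"spin": -0.005},
  {"x": 0,"y": 0,"z": -12,"spin": 0},
  {"x": 0,"y": 0,"z": -3,"spin": 0},
  {"x": 0,"y": 0,"z": 0,"spin": 0},
])

```text
time_s: 3.35
position: [0.5142, -0.0005, 0.0626]
tcp_rot: [[0.386, 0.03, -0.922], [0.922, 0.006, 0.386], [0.017, -1.0, -0.026]]
force: [-0.4, 0.2, -0.0]
opening: 0.003
```

Emit:
apply_moves([
  {"x": 0,"y": 0,"z": -7,"spin": 0},
  {"x": 0,"y": 0,"z": -1,"spin": 0},
  {"x": 5,"y": -2,"z": 0,"spin": 0},
  {"x": 6,"y": -3,"z": 0,"spin": 0},
  {"x": 6,"y": -2,"z": 0,"spin": 0},
  {"x": 0,"y": 0,"z": 0,"spin": 0},
])

```text
time_s: 3.95
position: [0.5358, -0.0087, 0.0572]
tcp_rot: [[0.385, 0.038, -0.922], [0.923, 0.004, 0.386], [0.018, -0.999, -0.033]]
force: [-0.5, 0.2, -0.8]
opening: 0.008
```

Emit:
apply_moves([
  {"x": 7,"y": -3,"z": 0,"spin": 0},
  {"x": 7,"y": -3,"z": 0,"spin": 0},
  {"x": 0,"y": 0,"z": 0,"spin": 0},
])

```text
time_s: 4.25
position: [0.5515, -0.0154, 0.0573]
tcp_rot: [[0.386, 0.038, -0.922], [0.922, 0.004, 0.386], [0.018, -0.999, -0.034]]
force: [-0.4, -0.4, -0.1]
opening: 0.01
```

Run:
```python
from h import *
import cv2
q=imaging.capture('scene')[170:290,250:370,::-1]; cv2.imwrite('pics/s2.png',cv2.resize(q,(600,600),interpolation=cv2.INTER_CUBIC))
```

```text
(no output)
```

View pics/s2.png

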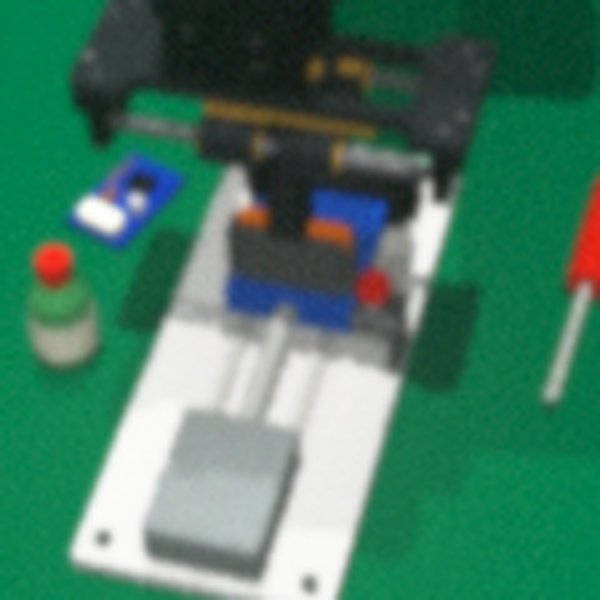

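Run:
```python
from h import *
import cv2
from rig import read_state,spotter
s=read_state();P=np.array(s['position']);print(P,s['force'],s['joint_positions'])
tr=np.array(s['tcp_rot']);tip=P+.008*tr[:,1]; print('tip',tip)
th=np.radians(-22.88);R=np.array([[np.cos(th),-np.sin(th)],[np.sin(th),np.cos(th)]]);o=np.array([.5347,-.01085])
print('jig',R.T@(tip[:2]-o))
for n,(a,b,k) in {'scene':(250,170,5),'top':(280,140,8)}.items():
    f=lambda X:np.round((proj(n,np.array(X))-[a,b])*k)
    print(n,'tip',f(tip),'tip+30',f(P-.03*tr[:,1]))
    for x,y,z in [(.005,.03,.077),(.005,-.03,.077),(.022,.034,.072),(.022,-.034,.072),(.035,.048,.072),(.11,0,.042),(.19,.065,.012),(-.06,.0,.042)]: print((x,y,z),f(np.r_[R@[x,y]+o,z]))
q=imaging.capture('top')[140:215,280:355,::-1]; cv2.imwrite('pics/t2.png',cv2.resize(q,(600,600),interpolation=cv2.INTER_CUBIC))
p=imaging.capture('wrist')[:,:,::-1]; cv2.imwrite('pics/w2.png',p)
```

```text
[ 0.55072975 -0.01516754  0.0571935 ] [-0.11782683 -0.34365022 -0.36051908] [-13.64747442  35.7568201  101.2592948    1.11287882  40.97940588
 -81.77423408]
tip [ 0.55102641 -0.01513472  0.04919907]
jig [0.01670778 0.00240014]
scene tip [290. 268.] tip+30 [288. 218.]
(0.005, 0.03, 0.077) [347. 226.]
(0.005, -0.03, 0.077) [235. 205.]
(0.022, 0.034, 0.072) [346. 258.]
(0.022, -0.034, 0.072) [218. 234.]
(0.035, 0.048, 0.072) [367. 283.]
(0.11, 0, 0.042) [236. 417.]
(0.19, 0.065, 0.012) [323. 615.]
(-0.06, 0.0, 0.042) [323. 172.]
top tip [348. 413.] tip+30 [351. 409.]
(0.005, 0.03, 0.077) [266. 406.]
(0.005, -0.03, 0.077) [419. 474.]
(0.022, 0.034, 0.072) [275. 360.]
(0.022, -0.034, 0.072) [448. 436.]
(0.035, 0.048, 0.072) [254. 311.]
(0.11, 0, 0.042) [455. 189.]
(0.19, 0.065, 0.012) [380. -59.]
(-0.06, 0.0, 0.042) [269. 607.]
```

View pics/t2.png

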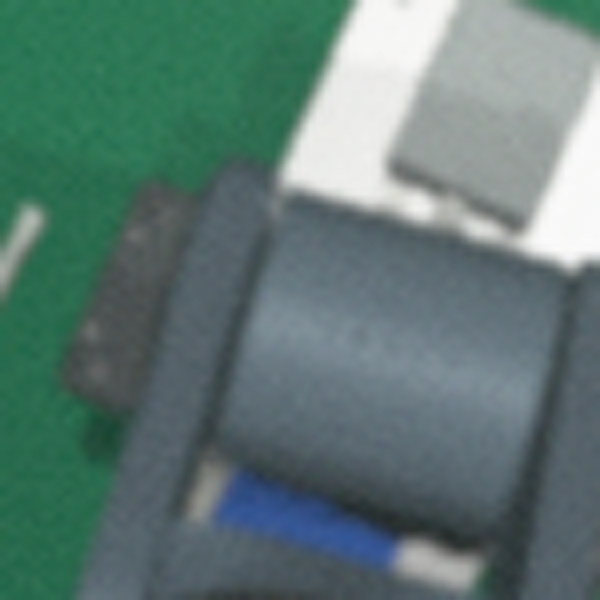

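View pics/w2.png

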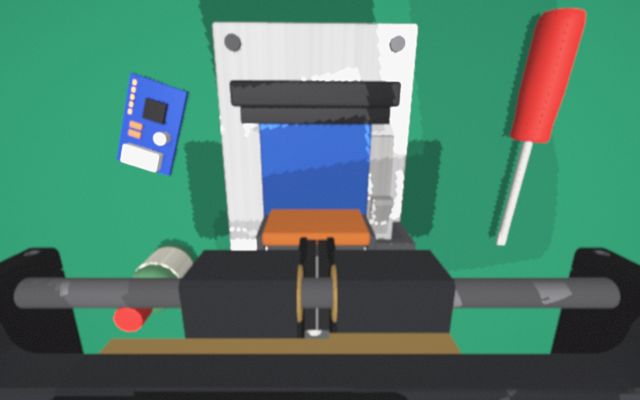

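Run:
```python
from h import *
import cv2
from rig import read_state,spotter
s=read_state();P=np.array(s['position']);tr=np.array(s['tcp_rot'])
c=imaging.camera_params('wrist'); C=-c['R'].T@c['t']
th=np.radians(-22.88);R=np.array([[np.cos(th),-np.sin(th)],[np.sin(th),np.cos(th)]]);o=np.array([.5347,-.01085])
print('cam',C,R.T@(C[:2]-o), 'tip',proj('wrist',P+.008*tr[:,1],c))
for sl in (0,.01,.02):
  print(sl,[proj('wrist',np.r_[R@[.005+sl,y]+o,z],c).round(0) for y,z in [(.03,.077),(-.03,.077),(.03,.036),(-.03,.036)]])
for x,y,z in [(-.06,.04,.042),(-.075,.04,.042),(-.11,.065,.012),(-.11,-.065,.012)]: print((x,y,z),proj('wrist',np.r_[R@[x,y]+o,z],c).round(0))
p=imaging.capture('wrist')[60:260,200:440,::-1]; cv2.imwrite('pics/w3.png',cv2.resize(p,None,fx=3,fy=3,interpolation=cv2.INTER_CUBIC))
print(read_state()['position'],read_state()['force'])
```

```text
cam [0.471796   0.01303845 0.24141334] [-0.06724268 -0.00244829] tip [318.27866519 232.10072669]
0 [array([370., 235.]), array([260., 235.]), array([359., 210.]), array([269., 210.])]
0.01 [array([369., 251.]), array([261., 252.]), array([359., 224.]), array([270., 224.])]
0.02 [array([368., 267.]), array([262., 268.]), array([358., 237.]), array([271., 238.])]
(-0.06, 0.04, 0.042) [382. 109.]
(-0.075, 0.04, 0.042) [384.  82.]
(-0.11, 0.065, 0.012) [417.  25.]
(-0.11, -0.065, 0.012) [210.  23.]
[ 0.54924954 -0.01457401  0.05701543] [0.43862552 0.31775222 0.00163141]
```

View pics/w3.png

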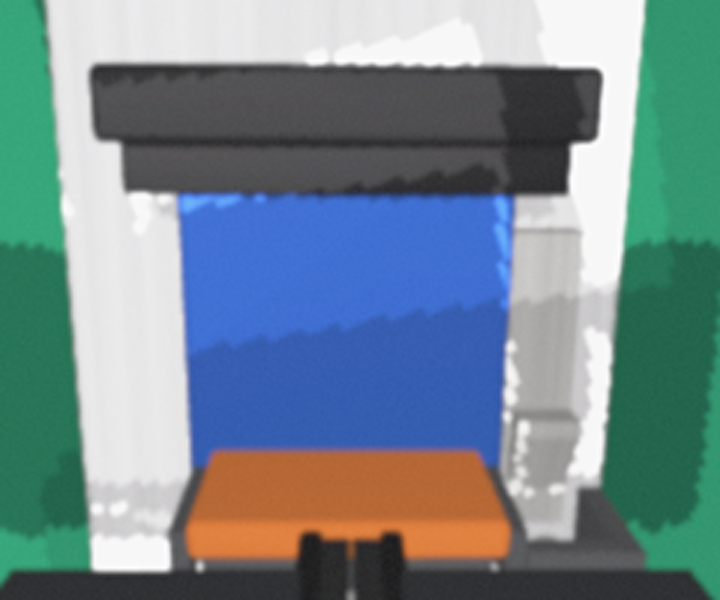

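The fingers turn out to be hovering over the pad, with the slide still shut. In the pictures the tips sit about 27 mm higher than the stated geometry says. I'll go up and back, then descend deeper and check.

Emit:
apply_moves([
  {"x": 0,"y": 0,"z": 8,"spin": 0},
  {"x": 0,"y": 0,"z": 5,"spin": 0},
  {"x": -12,"y": 5,"z": 0,"spin": 0},
  {"x": -14,"y": 6,"z": 0,"spin": 0},
  {"x": -10,"y": 4,"z": 0,"spin": 0},
  {"x": 0,"y": 0,"z": 0,"spin": 0},
  {"x": 0,"y": 0,"z": 0,"spin": 0},
])

```text
time_s: 5.15
position: [0.5126, 0.001, 0.0734]
tcp_rot: [[0.385, 0.038, -0.922], [0.923, 0.004, 0.385], [0.018, -0.999, -0.034]]
force: [-0.9, 0.1, 0.2]
opening: 0.004
```

```bash
cat > look.py <<'E'
from h import *
import cv2,sys
from rig import read_state
k=sys.argv[1]
s=read_state();P=np.array(s['position']);tr=np.array(s['tcp_rot'])
th=np.radians(-22.88);R=np.array([[np.cos(th),-np.sin(th)],[np.sin(th),np.cos(th)]]);o=np.array([.5347,-.01085])
print('P',P.round(4),'jig',(R.T@(P[:2]-o)).round(4),'F',R.T@s['force'][:2],s['force'][2],s['time_s'],'op',s['opening'])
c=imaging.camera_params('wrist')
for sl in (0,.02,.04,.055): print('slide',sl,[proj('wrist',np.r_[R@[.005+sl,0]+o,z],c).round(0) for z in (.077,.036)])
f=lambda X:np.round((proj('scene',X)-[250,170])*5)
print('scene tip for z tcp+8..-8',[(d,f(P-d*tr[:,1])) for d in (.025,.019,.012,0,-.008)])
q=imaging.capture('scene')[170:290,250:370,::-1]; a=cv2.resize(q,(600,600),interpolation=cv2.INTER_CUBIC)
cv2.imwrite(f'pics/s{k}.png',a)
p=imaging.capture('wrist')[:,:,::-1]; cv2.imwrite(f'pics/w{k}.png',p)
E
python3 look.py 4
```

```text
P [0.5126 0.001  0.0734] jig [-0.025   0.0023] F [-0.82115805 -0.28110521] 0.19521049293752094 5.15 op 0.003914504304842175
slide 0 [array([315., 282.]), array([314., 253.])]
slide 0.02 [array([314., 309.]), array([314., 276.])]
slide 0.04 [array([314., 334.]), array([314., 298.])]
slide 0.055 [array([314., 352.]), array([314., 314.])]
scene tip for z tcp+8..-8 [(0.025, array([309., 145.])), (0.019, array([309., 154.])), (0.012, array([309., 163.])), (0, array([310., 180.])), (-0.008, array([310., 190.]))]
```

View pics/s4.png

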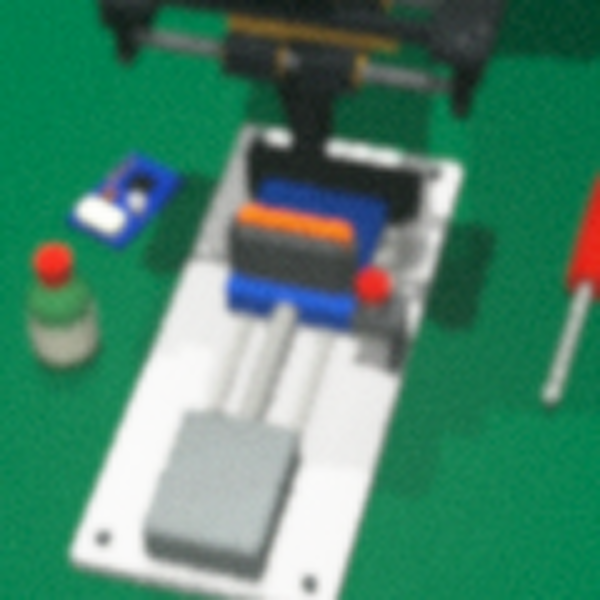

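View pics/w4.png

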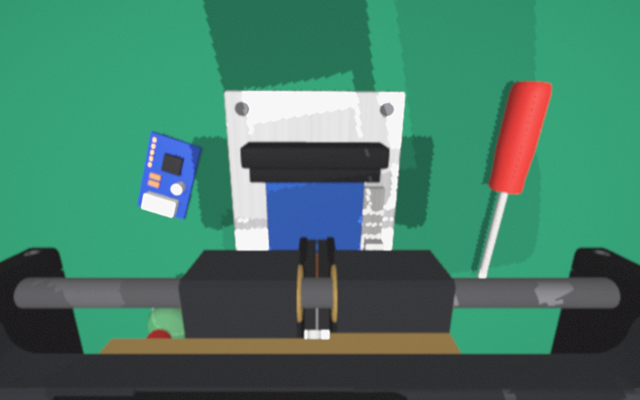

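Emit:
apply_moves([
  {"x": 0,"y": 0,"z": -12,"spin": 0},
  {"x": 0,"y": 0,"z": -12,"spin": 0},
  {"x": 0,"y": 0,"z": -5,"spin": 0},
  {"x": 0,"y": 0,"z": 0,"spin": 0},
])

```text
time_s: 5.65
position: [0.515, -0.0001, 0.0417]
tcp_rot: [[0.386, 0.041, -0.922], [0.922, 0.003, 0.386], [0.019, -0.999, -0.036]]
force: [0.0, -0.3, 0.7]
opening: 0.005
```

```bash
python3 look.py 5
```

```text
P [ 5.15e-01 -1.00e-04  4.17e-02] jig [-0.0223  0.0023] F [ 0.17123286 -0.29248266] 0.6771798707429447 5.65 op 0.004548096107603451
slide 0 [array([315., 310.]), array([314., 271.])]
slide 0.02 [array([315., 341.]), array([314., 297.])]
slide 0.04 [array([315., 369.]), array([314., 322.])]
slide 0.055 [array([315., 389.]), array([314., 339.])]
scene tip for z tcp+8..-8 [(0.025, array([308., 190.])), (0.019, array([309., 198.])), (0.012, array([309., 208.])), (0, array([309., 223.])), (-0.008, array([310., 233.]))]
```

View pics/s5.png

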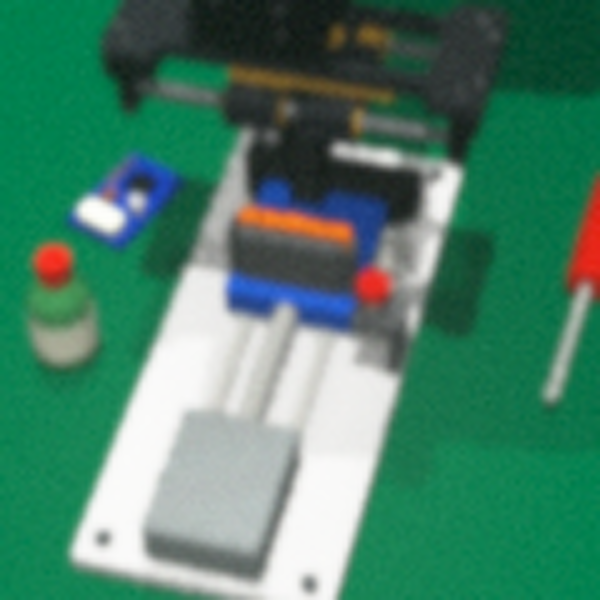

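Emit:
apply_moves([
  {"x": 0,"y": 0,"z": -6,"spin": 0},
  {"x": 0,"y": 0,"z": -2,"spin": 0},
  {"x": 6,"y": -2,"z": 0,"spin": 0},
  {"x": 7,"y": -3,"z": 0,"spin": 0},
  {"x": 7,"y": -3,"z": 0,"spin": 0},
  {"x": 0,"y": 0,"z": 0,"spin": 0},
])

```text
time_s: 6.35
position: [0.5345, -0.0076, 0.0342]
tcp_rot: [[0.386, 0.036, -0.922], [0.922, 0.005, 0.386], [0.019, -0.999, -0.032]]
force: [-2.7, 2.8, 2.2]
opening: 0.003
```

```bash
python3 look.py 6
```

```text
P [ 0.5345 -0.0076  0.0342] jig [-0.0015  0.0029] F [-3.53224251  1.51322202] 2.223916680367302 6.35 op 0.0026587863810179847
slide 0 [array([315., 284.]), array([314., 248.])]
slide 0.02 [array([315., 318.]), array([314., 276.])]
slide 0.04 [array([314., 349.]), array([314., 303.])]
slide 0.055 [array([314., 371.]), array([314., 322.])]
scene tip for z tcp+8..-8 [(0.025, array([299., 229.])), (0.019, array([300., 237.])), (0.012, array([300., 246.])), (0, array([301., 261.])), (-0.008, array([301., 271.]))]
```

View pics/s6.png

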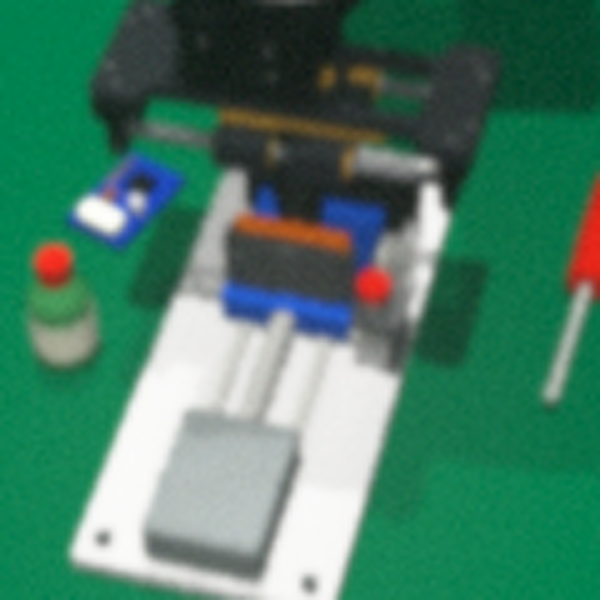

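Emit:
apply_moves([
  {"x": 7,"y": -3,"z": 0,"spin": 0},
  {"x": 7,"y": -3,"z": 0,"spin": 0},
  {"x": 7,"y": -3,"z": 0,"spin": 0},
  {"x": 7,"y": -3,"z": 0,"spin": 0},
  {"x": 0,"y": 0,"z": 0,"spin": 0},
])

```text
time_s: 6.95
position: [0.5459, -0.013, 0.0333]
tcp_rot: [[0.385, 0.003, -0.923], [0.923, 0.016, 0.385], [0.016, -1.0, 0.003]]
force: [-3.1, 1.7, 3.7]
opening: 0.003
```

```bash
python3 look.py 7
```

```text
P [ 0.5459 -0.013   0.0333] jig [0.0112 0.0024] F [-3.55457764  0.33787574] 3.736145835616494 6.95 op 0.003444739953345765
slide 0 [array([315., 259.]), array([315., 229.])]
slide 0.02 [array([315., 296.]), array([315., 259.])]
slide 0.04 [array([315., 330.]), array([314., 288.])]
slide 0.055 [array([315., 354.]), array([314., 308.])]
scene tip for z tcp+8..-8 [(0.025, array([292., 249.])), (0.019, array([292., 256.])), (0.012, array([293., 265.])), (0, array([294., 280.])), (-0.008, array([294., 289.]))]
```

View pics/s7.png

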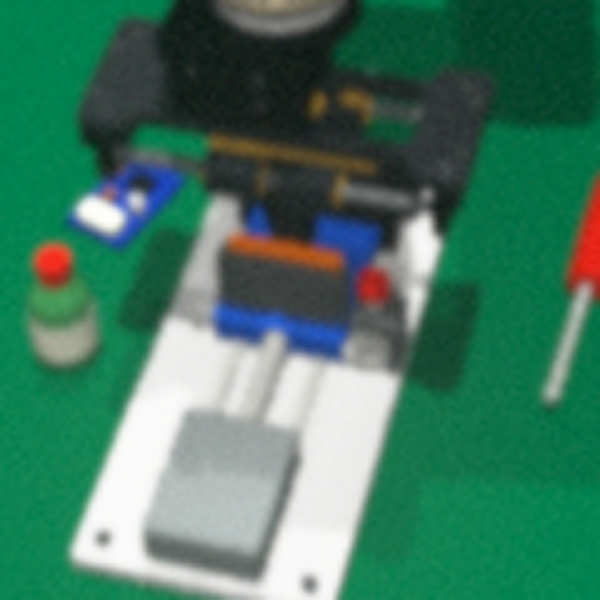

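Emit:
apply_moves([
  {"x": 10,"y": -4,"z": 0,"spin": 0},
  {"x": 10,"y": -4,"z": 0,"spin": 0},
  {"x": 10,"y": -4,"z": 0,"spin": 0},
])

```text
time_s: 7.35
position: [0.5536, -0.0167, 0.032]
tcp_rot: [[0.385, -0.042, -0.922], [0.923, 0.03, 0.384], [0.011, -0.999, 0.05]]
force: [-13.0, 6.6, 11.2]
opening: 0.009
```

```bash
python3 look.py 8; python3 -c "
from rig import read_state as r;s=r();print(s['joint_positions'],s['tau'],s['moment'])"
```

```text
P [ 0.5536 -0.0167  0.032 ] jig [0.0197 0.0019] F [-14.57368639   1.00501764] 11.20220650718111 7.35 op 0.009096558109809492
slide 0 [array([316., 239.]), array([315., 216.])]
slide 0.02 [array([316., 278.]), array([315., 247.])]
slide 0.04 [array([316., 315.]), array([315., 278.])]
slide 0.055 [array([316., 341.]), array([315., 299.])]
scene tip for z tcp+8..-8 [(0.025, array([286., 264.])), (0.019, array([287., 271.])), (0.012, array([288., 279.])), (0, array([289., 293.])), (-0.008, array([289., 302.]))]
[-13.98785281  39.72024843  97.42432422   1.45324176  45.08692357
 -82.4336837 ] [-8.24608505e-01 -4.34375882e+01 -1.31511167e+01 -5.39913343e-02
 -1.18677691e+00 -2.20893096e-02] [2.70484703e-01 8.12774855e-01 2.90612054e-04]
```

View pics/s8.png

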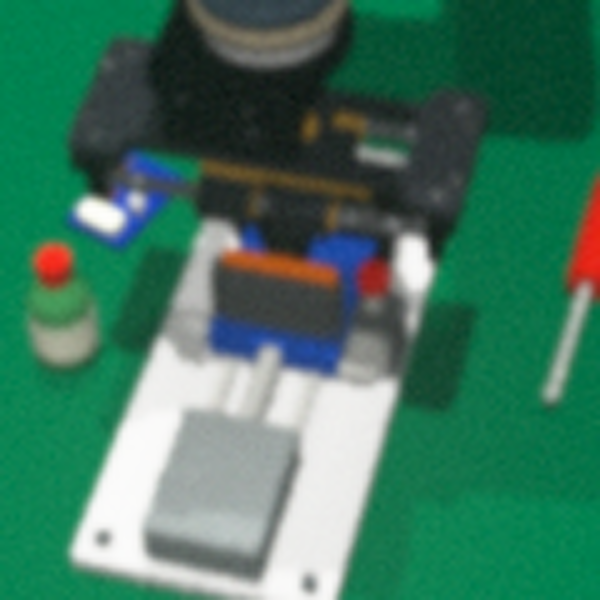

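View pics/w8.png

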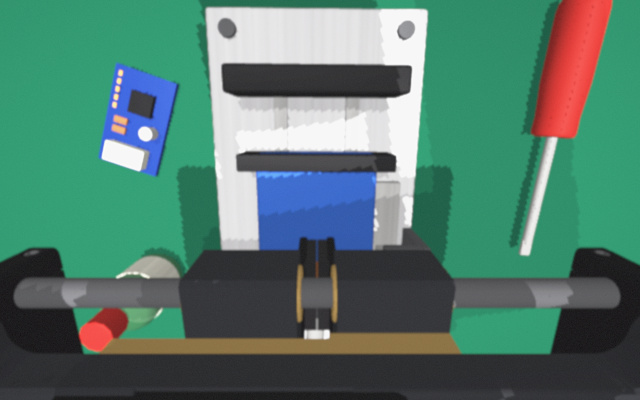

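Emit:
apply_moves([
  {"x": 10,"y": -4,"z": 3,"spin": 0},
  {"x": 10,"y": -4,"z": 3,"spin": 0},
])

```text
time_s: 7.65
position: [0.5672, -0.0228, 0.0347]
tcp_rot: [[0.384, -0.055, -0.922], [0.923, 0.033, 0.383], [0.009, -0.998, 0.064]]
force: [-6.2, 3.2, -4.3]
opening: 0.004
```

Emit:
apply_moves([
  {"x": 8,"y": -3,"z": 1,"spin": 0},
  {"x": 8,"y": -3,"z": 0,"spin": 0},
  {"x": 0,"y": 0,"z": 0,"spin": 0},
])

```text
time_s: 7.95
position: [0.5747, -0.0262, 0.0342]
tcp_rot: [[0.383, -0.075, -0.921], [0.924, 0.039, 0.382], [0.007, -0.996, 0.084]]
force: [-4.6, 3.0, 5.5]
opening: 0.001
```

```bash
python3 look.py 9
```

```text
P [ 0.5747 -0.0262  0.0342] jig [0.0428 0.0015] F [-5.42450842  0.96838861] 5.5110520761516595 7.95 op 0.000772891180299821
slide 0 [array([317., 187.]), array([316., 176.])]
slide 0.02 [array([317., 228.]), array([316., 209.])]
slide 0.04 [array([316., 268.]), array([316., 241.])]
slide 0.055 [array([316., 296.]), array([316., 264.])]
scene tip for z tcp+8..-8 [(0.025, array([273., 296.])), (0.019, array([274., 303.])), (0.012, array([275., 311.])), (0, array([276., 324.])), (-0.008, array([277., 332.]))]
```

View pics/s9.png

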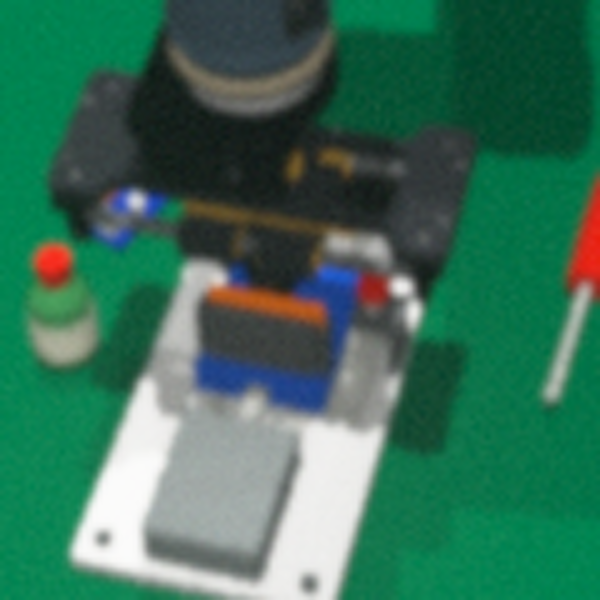

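View pics/w9.png

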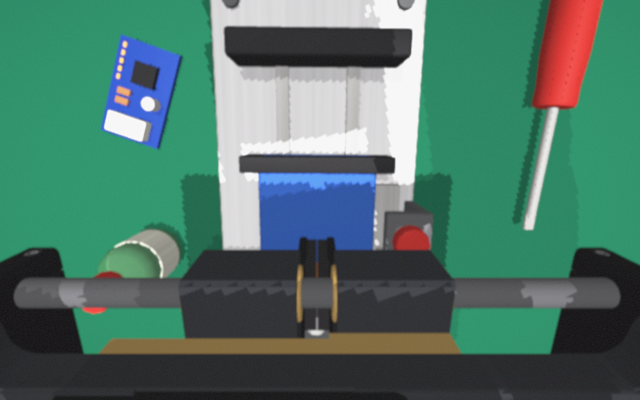

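Run:
```python
from h import *
import cv2
a={}
for k in ('4','9'):
    q=cv2.imread(f'pics/s{k}.png').astype(int)
    m=(q[...,2]>120)&(q[...,1]>40)&(q[...,1]<150)&(q[...,2]-q[...,1]>60)&(q[...,1]-q[...,0]>20)
    n,l,st,c=cv2.connectedComponentsWithStats(m.astype('uint8')); i=1+st[1:,4].argmax(); print(k,st[i],c[i])
th=np.radians(-22.88);R=np.array([[np.cos(th),-np.sin(th)],[np.sin(th),np.cos(th)]]);o=np.array([.5347,-.01085])
for s in (0,.04,.045,.05,.055,.06): print(s,(proj('scene',np.r_[R@[.009+s,0]+o,.077])-[250,170])*5)
```

```text
4 [ 238  204  113   39 1979] [294.4775139  223.68468924]
9 [ 211  288  112   33 1721] [267.12550843 302.77048228]
0 [288.43560375 221.20670927]
0.04 [267.35802291 279.26301711]
0.045 [264.6447223  286.73656055]
0.05 [261.9133734  294.25981636]
0.055 [259.16379554 301.83328221]
0.06 [256.39580562 309.45746244]
```

Emit:
apply_moves([
  {"x": 0,"y": 0,"z": 0,"spin": 0},
  {"x": -8,"y": 3,"z": 0,"spin": 0},
  {"x": -8,"y": 3,"z": 0,"spin": 0},
  {"x": -8,"y": 3,"z": 0,"spin": 0},
  {"x": -8,"y": 3,"z": 0,"spin": 0},
  {"x": 0,"y": 0,"z": 0,"spin": 0},
  {"x": 0,"y": 0,"z": 0,"spin": 0},
])

```text
time_s: 8.75
position: [0.5413, -0.0136, 0.0347]
tcp_rot: [[0.383, -0.07, -0.921], [0.924, 0.037, 0.381], [0.007, -0.997, 0.079]]
force: [0.3, 1.1, -0.2]
opening: 0.009
```

```bash
python3 look.py 10
```

```text
P [ 0.5413 -0.0136  0.0347] jig [0.0072 0.    ] F [-0.18129725  1.10221375] -0.17275755315551905 8.75 op 0.0085165836825077
slide 0 [array([319., 259.]), array([318., 234.])]
slide 0.02 [array([319., 297.]), array([318., 265.])]
slide 0.04 [array([319., 333.]), array([318., 294.])]
slide 0.055 [array([319., 359.]), array([318., 316.])]
scene tip for z tcp+8..-8 [(0.025, array([289., 243.])), (0.019, array([289., 250.])), (0.012, array([290., 258.])), (0, array([291., 272.])), (-0.008, array([292., 280.]))]
```

View pics/s10.png

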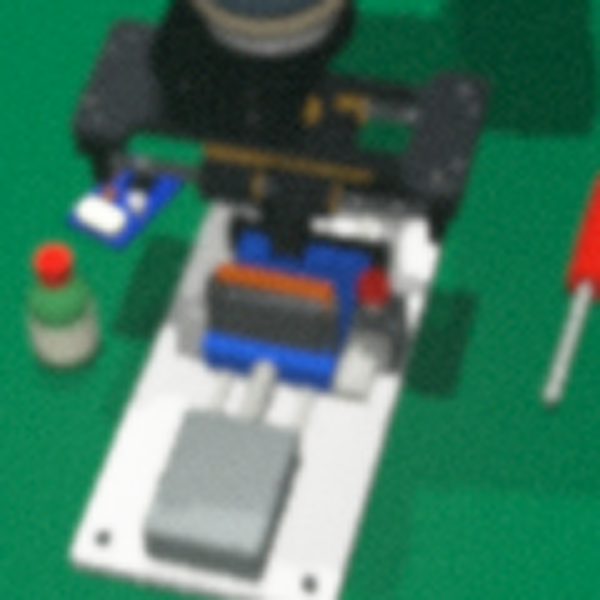

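Latched at about 40 mm, and the tool is clear with no force on it. Now I'll retract upward.

Emit:
apply_moves([
  {"x": 0,"y": 0,"z": 10,"spin": 0},
  {"x": 0,"y": 0,"z": 20,"spin": 0},
  {"x": 0,"y": 0,"z": 25,"spin": 0},
  {"x": 0,"y": 0,"z": 30,"spin": 0},
  {"x": -15,"y": 10,"z": 30,"spin": 0},
  {"x": -15,"y": 30,"z": 20,"spin": 0},
  {"x": -15,"y": 40,"z": 0,"spin": 0},
  {"x": -15,"y": 40,"z": 0,"spin": 0},
  {"x": -10,"y": 40,"z": 0,"spin": 0},
  {"x": 0,"y": 20,"z": 0,"spin": 0},
  {"x": 0,"y": 0,"z": 0,"spin": 0},
  {"x": 0,"y": 0,"z": 0,"spin": 0},
])

```text
time_s: 10.05
position: [0.4757, 0.1691, 0.184]
tcp_rot: [[0.387, -0.05, -0.921], [0.922, 0.035, 0.385], [0.013, -0.998, 0.06]]
force: [0.3, -0.3, -1.0]
opening: 0.01
```

```bash
python3 look.py 11
python3 - <<'E'
from h import *
import cv2
q=cv2.imread('pics/s11.png').astype(int)
m=(q[...,2]>120)&(q[...,1]>40)&(q[...,1]<150)&(q[...,2]-q[...,1]>60)&(q[...,1]-q[...,0]>20)
n,l,st,c=cv2.connectedComponentsWithStats(m.astype('uint8')); i=1+st[1:,4].argmax(); print(st[i],c[i])
cv2.imwrite('pics/t11.png',cv2.resize(imaging.capture('top')[125:250,250:390,::-1],None,fx=5,fy=4.8,interpolation=cv2.INTER_CUBIC))
E
```

```text
P [0.4757 0.1691 0.184 ] jig [-0.1243  0.1429] F [ 0.39843076 -0.17918206] -0.9800874035430394 10.05 op 0.00972261519286257
slide 0 [array([176., 324.]), array([190., 303.])]
slide 0.02 [array([178., 341.]), array([192., 319.])]
slide 0.04 [array([179., 358.]), array([193., 334.])]
slide 0.055 [array([181., 370.]), array([194., 345.])]
scene tip for z tcp+8..-8 [(0.025, array([629., -95.])), (0.019, array([628., -86.])), (0.012, array([627., -76.])), (0, array([625., -59.])), (-0.008, array([624., -47.]))]
[217 273 112  28 996] [275.7751004  286.12248996]
```

View pics/s11.png

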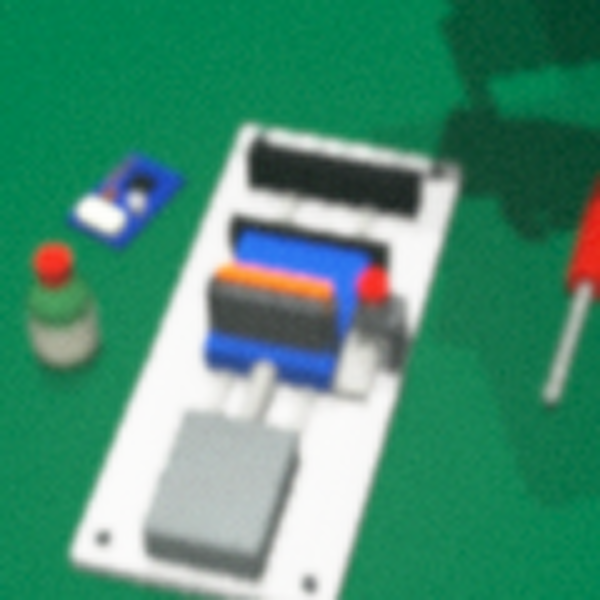

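View pics/t11.png

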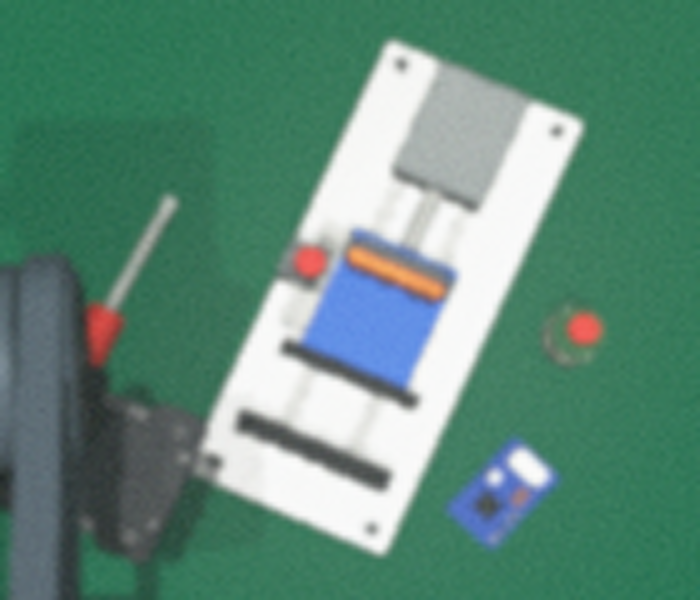

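```bash
python3 -c "
from rig import job;print(job.hand_in())"
```

```text
the job is handed in; nothing more can be done
None
```

The board holder is set to its loading gap, and I handed the job in at about 10 s. With shut fingers I pushed only on the orange pad's face, to about 53–54 mm of travel. I then backed off, let the slide spring onto the pin, and moved the arm clear.

**Slide:** In the last pictures it rests at about 40 mm: the pad had shifted about 40 mm in the top view, and the scene view agrees roughly.

**Pin:** The red knob is back at the same place in the image as before the push, so the pin is down behind the tooth.

**Clearance:** After I backed off, the wrist force was near zero.

**Loose things:** The blue module, the flux bottle and the visible part of the screwdriver have not moved in the image. I did not re-measure the green module, reel, tin or mug; the fingers never worked near them.

**What disagreed or went wrong:**
- **Fingertip height:** In the pictures the tips stand about 25 mm higher than the stated tool geometry. My first push passed above the pad without touching it and the slide did not move, so I backed off and went deeper.
- **Tilt and force:** While pushing over the pin's ramp the tool tilted a few degrees. The force peaked at about 15 N sideways and 11 N vertically, then fell again once the pin dropped.

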